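# Hold the sprung tray home for the catch

### The job

Slide the loaded wooden tray, handle end last, into the slotted wooden holder so that its side runners go in under the lips, and push it on against the sprung stop at the back until the front of the tray is flush with the front edges of the holder. Keep pressing it there steadily and finish while still holding it, because I am going to screw a catch on and the spring would push it out again. Never drive the stop to the end of its travel, keep the jar and the tin upright in the tray, and leave the screwdriver, the mug and the book where they are.

Things in the scene. Friction and masses are not known exactly. Their poses are not given: they have to be found in the camera images.
- tray_handle (a point): Grip point of the tray's handle: an upright flat wooden tab at the middle of the tray's front end, 12 mm thick along x, 60 mm wide along y, its top 82 mm above the table (46 mm above the tray's walls). The point is mid-thickness, mid-width, 62 mm above the tray's underside. x points along the tray from handle end to plain leading end, y across, z up.
- tray_front (a point): Middle of the outer face of the tray's front (handle) end, at the underside; axes as tray_handle, whose point is 6 mm along +x and 62 mm up from here. The leading end is 150 mm along +x. A runner 10 mm wide, 8 mm thick sticks out along each long side, 12 to 20 mm above the underside, from 4 to 146 mm along x.
- tray: The tray: open brown wooden box 150 mm long (x), 110 mm wide (y; 130 mm over its runners), 36 mm high, walls and floor 5 mm, loose on the table, about 0.5 kg with its load. Origin at the centre of its underside, 75 mm along +x from tray_front; same axes.
- holder_mouth (a point): Middle of the holder's open front, on the table, in the plane of the front edges of its two cheeks. x points into the holder (the way the tray goes in), y across, z up. The cheeks are 136 mm apart inside, widening to about 151 mm over the first 30 mm at the front, so the tray's runners have about 3 mm of play to each side.
- holder: The holder: pale plywood rack fixed to the table, open on top, no floor (the tray slides on the table). Cheeks 45 mm high; lips overhang inwards from them 24 to 38 mm above the table, 120 mm apart, from 25 mm behind the front. Inner face of the back board 187 mm from the front; 168 mm wide outside. Origin on the table, 95 mm along x from holder_mouth; same axes.
- stop (a joint): Travel of the sprung stop at the back of the holder, m: 0 free, 0.038 fully in. A black rubber disc 30 mm across, 24 mm above the table on the middle line, face 126 mm from the holder's front when free. The tray meets it while its front is still 24 mm outside; with the tray flush it reads 0.024. Spring 600 N per metre: about 14 N when flush.
- jar_center (a point): Centre (26 mm up) of a squat lidded jar, 44 mm across and 52 mm high, 0.1 kg, standing loose in the tray; z = its own upright axis.
- tin_center (a point): Centre (9 mm up) of a flat metal tin 60 x 36 x 18 mm, 0.1 kg, lying loose in the tray beside the jar, z = up.
- screwdriver: Screwdriver lying on the table beyond the holder, to be left alone; origin under it.
- mug: White mug 80 mm across, 90 mm high, on the table beyond the work, to be left alone; origin at the centre of its underside.
- book: Closed blue book 148 x 210 x 25 mm lying on the table to the right of the tray, to be left alone; origin at the centre of its underside.
Mind the look-alikes: they are no part of the job. There is more than one size of the part that bears tin_center; the job needs the largest.

How it is judged:
On the way:
1. the tray is in the slots, handle end last, its leading end at least 50 mm inside, and not yet pressing the stop (x of tray_front in the frame of holder_mouth between -0.1 and -0.028 m and y of tray in the frame of holder_mouth between -0.012 and 0.012 m and z of tray_front in the frame of holder_mouth below 0.012 m), for 0.1 s.
At the end, for the whole second after the job is handed in: Still held by the fingers (over 3 N): the tray is in the slots, straight and level, front within 5 mm of flush, at rest, pressing the sprung stop with 10 to 19 N; jar and tin upright in it; screwdriver, mug and book within 30 mm of where they were (x of tray_front in the frame of holder_mouth between -0.005 and 0.005 m and y of tray_front in the frame of holder_mouth between -0.007 and 0.007 m and angle between the x axis of tray_front and the x axis of holder_mouth, either way round below 0.06 rad and angle between tray_front's own z axis and vertical below 0.06 rad and z of tray_front in the frame of holder_mouth below 0.008 m and contact force between tray and stop between 10 and 19 N and value of joint stop between 0.018 and 0.03 m and contact force between the fingers and tray above 3 N and linear speed of tray below 0.01 m/s and angle between each of jar_center, tin_center's own z axis and vertical below 0.2 rad and x of jar_center in the frame of tray_front between 0.005 and 0.148 m and y of jar_center in the frame of tray_front between -0.053 and 0.053 m and z of jar_center in the frame of tray_front between 0 and 0.05 m and x of tin_center in the frame of tray_front between 0.005 and 0.148 m and y of tin_center in the frame of tray_front between -0.053 and 0.053 m and z of tin_center in the frame of tray_front between 0 and 0.05 m and distance of each of screwdriver, mug, book from where it was at the start of the episode below 0.03 m); the arm keeps its last pose, push and grip.
It fails at once if the stop is driven to the end of its travel (value of joint stop above 0.0365 m).
It fails at once if the jar or the tin tips over (angle between any of jar_center, tin_center's own z axis and vertical above 0.7 rad).
It fails at once if the screwdriver, the mug or the book is moved (distance of any of screwdriver, mug, book from where it was at the start of the episode above 0.03 m).
It also fails if it takes over 53 s, if anything falls off the work surface, if the arm or the gripper's body presses on something with over 40 N, if the wrist force passes 120 N, or if a joint passes its speed limit or range.

### The arm

A 7-joint arm with a two-finger parallel gripper is mounted at the origin on the work surface. World frame = base frame: x ahead of the robot, y to its left, z up, the work surface at z = 0. Lengths are in m, angles in rad, forces in N, time in s.
With the tool pointing down it reaches from about 0.425 to 0.925 m from the base axis. Payload 6.8 kg.
Tool frame: the origin (TCP) lies between the finger pads; the fingertips stand 17 mm ahead of it and the grasp point (between the pads) lies 2 mm behind it; x points along the fingers, y is the direction in which the jaws open and shut, and the axes are right-handed (so a half turn about x gives the same grasp; the last joint's range is limited). The gripper opens to 85 mm and grips with 20 to 120 N. Pads are 22 mm wide; open, the fingers measure 114 mm over their backs; the gripper's body (76 mm by 85 mm) begins 54 mm behind the grasp point. The pads swing forward as they close: fully open they stand 13 mm farther back than shut.
Start: joints at [-1.335, 0.477, 0.022, 1.555, -0.011, 1.109, -0.083], TCP at [0.228, 0.636, 0.248] pointing down, gripper open.
Joint ranges: [-2.96, 2.96], [-0.34, 2.1], [-1.41, 1.46], [0.24, 2.44], [-1.37, 4.51], [0.17, 1.92], [-2.96, 2.96]. Speed limits (rad/s): [2.39, 2.39, 3.14, 3.14, 3.14, 3.14, 3.14].

### API

Orientations are given as a rotation vector (axis times angle).
In Python, from bench import r gives the robot as it stands. The module is installed in compiled form; this text tells all that it offers.
- The arm moves only by the tool apply_moves, never from a script. Its argument "increments" is text: rows parted by semicolons, each of 7 numbers parted by spaces: the finger opening in mm, from 0 to 85.4, then the shift along the tool's x, y, z normalised to -1 to 1, where 1 is 100 cm, then the turn, a rotation vector about the tool's x, y, z normalised to -1 to 1, where 1 is 0.12 rad. In form: gripper x y z wx wy wz; .... A call has exactly 8 rows; each row shifts and turns the commanded pose from where the row before left it, along the tool's axes as they then stand; what a row does not reach is not made up. A row lasts 1/10 s, in which the tool goes at most 50 mm and 8.59 degrees, less where a joint would pass 70% of its speed; a pose out of reach is approached as far as the arm can. A call with a number of a shift or a turn outside -1 to 1 is refused whole. A call with a gripper value outside its range is refused whole. The fingers move at their own pace and stop on an object; "squeeze" is the grip in N (left out, the last holds). Time passes only in rows, so rows that do not move let the fingers close, or fill a call up. It gives the time, the measured TCP pose, the force and the opening at its end, in the units of the state.
- r.get_obs(): the state, without advancing time (a new reading comes with each control period).
- r.grab_frame(name): name is "side" or "top"; returns a dict with "color" (420x560x3 uint8, blue, green, red), "fx", "fy", "cx", "cy" (pixels), "origin" and "orientation" of the camera in the world. Camera axes: x right, y up, looking along -z (the intrinsics and any distortion apply to the point x, -y, -z); pixel columns grow to the right and rows downward; lengths in m; the calibration is good to about 2 mm. A picture is of the moment at which its call begins. There is no depth.
- r.hand_in(): hands the job in, once; it reports no verdict.
The state is a dict: "clock": time; "joints": joint angles; "qvel": joint speeds; "tau": joint torques, N m; "tcp_pos": TCP position; "orientation": TCP orientation; "contact_force": force on the tool from outside, world axes, zero at the start; "moment": the same for the moment, N m; "grip_width": finger opening in m.
Only numpy, scipy, OpenCV 4.12 (cv2) and the standard library are available. Lean on these libraries where they do the work, as an engineer would, in place of code of your own. Each camera call takes 0.05 s, during which the arm holds its last target. There are 200 camera calls.

## Working session

There is one attempt and no reset: what is moved stays moved. The work goes in short steps, Python scripts to look and compute and a tool call to move; the robot and the scene stay as the last step left them, time stands still between calls to the robot, and variables do not carry over. Pictures are saved under pics/ and viewed, about 8 in all and at most 12, crops included, and the job is handed in when it is done.

Besides the shell and the picture viewer there is one more tool, called after "Call:" in YAML: its name, and indented under it one key for each argument. apply_moves: Moves the arm, as the interface text tells. Scaled input: -1 to 1 covers 100 cm each way for a shift and 0.12 rad each way for a turn. Its arguments: {"type":"object","properties":{"increments":{"type":"string"},"squeeze":{"type":"number"}},"required":["increments"]}

```bash
mkdir -p pics
python3 - <<'E'
from bench import r
import cv2,numpy as np
for n in ("top","side"):
    f=r.grab_frame(n); cv2.imwrite(f"pics/{n}0.png",f["color"])
    print(n,{k:(v if np.isscalar(v) else np.round(v,4).tolist()) for k,v in f.items() if k!="color"}, f["color"].shape)
o=r.get_obs(); print({k:np.round(v,4).tolist() for k,v in o.items()})
E
```

```text
top {'fx': 390.74662634155925, 'fy': 390.74662634155925, 'cx': 275.2073510115235, 'cy': 203.08944625168692, 'origin': [0.4067, -0.112, 0.922], 'orientation': [0.1602, -0.1334, -1.5665]} (420, 560, 3)
side {'fx': 402.0867613783673, 'fy': 402.0867613783673, 'cx': 276.7449400010976, 'cy': 208.76925857748202, 'origin': [-0.1033, -0.7544, 0.6636], 'orientation': [0.9641, -0.3908, -0.7527]} (420, 560, 3)
{'clock': 0.1, 'joints': [-1.3351, 0.4778, 0.0223, 1.5563, -0.0115, 1.1093, -0.0831], 'qvel': [-0.0013, -0.0023, 0.0002, -0.0028, 0.0005, 0.0005, -0.0008], 'tau': [0.005, -59.7757, 1.614, -28.1956, 0.0129, 0.005, -0.0], 'tcp_pos': [0.2273, 0.635, 0.2474], 'orientation': [0.2684, 1.5541, -0.2711], 'contact_force': [0.7089, -0.2858, 0.2831], 'moment': [0.0122, 0.0332, -0.0174], 'grip_width': 0.0853}
```

View pics/top0.png

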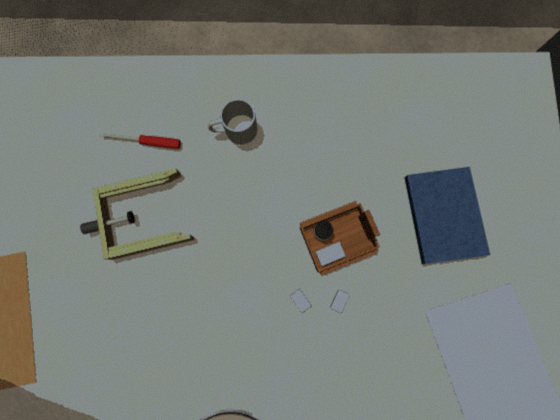

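View pics/side0.png

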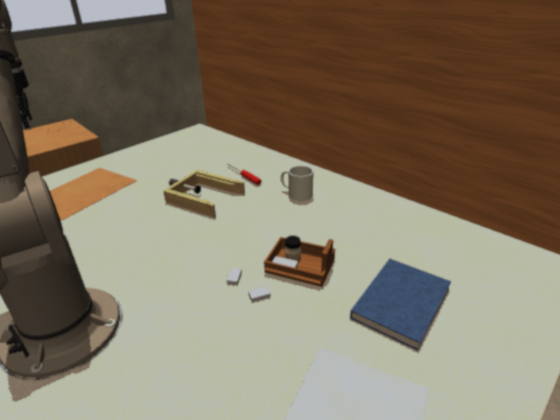

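The top view shows the tray at about (340,238), with its handle at (370,224) and its leading end to the left. The holder's mouth is to the right at (185,205), with the stop at (130,217). Look-alikes for the tin are the small loose ones at (300,300) and (340,300). The big one is already in the tray at (331,254). Paper sheets, the book and the mug aren't part of the job.

```bash
cat > h.py <<'E'
import cv2,numpy as np
from scipy.spatial.transform import Rotation as R
from bench import r
def ray(f,u,v):
    d=np.array([(u-f["cx"])/f["fx"],-(v-f["cy"])/f["fy"],-1.]); return R.from_rotvec(f["orientation"]).apply(d)
def cast(f,u,v,z):
    d=ray(f,u,v);o=np.array(f["origin"]);return (o+d*(z-o[2])/d[2])[:2]
def proj(f,p):
    q=R.from_rotvec(f["orientation"]).inv().apply(np.array(p)-f["origin"]);return f["cx"]-f["fx"]*q[0]/q[2],f["cy"]+f["fy"]*q[1]/q[2]
E
python3 - <<'E'
from h import *
f=r.grab_frame("top");im=f["color"];hsv=cv2.cvtColor(im,cv2.COLOR_BGR2HSV)
a=cv2.resize(im[190:285,285:400],None,fx=5,fy=5,interpolation=cv2.INTER_CUBIC)
b=cv2.resize(im[160:270,75:200],None,fx=4.3,fy=4.3,interpolation=cv2.INTER_CUBIC)
h=max(a.shape[0],b.shape[0]);c=np.zeros((h,a.shape[1]+b.shape[1],3),np.uint8);c[:a.shape[0],:a.shape[1]]=a;c[:b.shape[0],a.shape[1]:]=b
s=min(1,800/c.shape[1]);c=cv2.resize(c,None,fx=s,fy=s);cv2.imwrite("pics/crop.png",c);print(c.shape,s)
def comp(m,box):
    k=np.zeros(m.shape,np.uint8);x0,y0,x1,y1=box;k[y0:y1,x0:x1]=m[y0:y1,x0:x1]
    return k
tr=comp(cv2.inRange(hsv,(3,110,30),(16,255,255)),(285,190,400,285))
ho=comp(cv2.inRange(hsv,(20,70,60),(38,255,255)),(75,160,200,270))
for n,m,z in(("tray",tr,.036),("holder",ho,.045)):
    rc=cv2.minAreaRect(cv2.findNonZero(m));print(n,m.astype(bool).sum(),rc)
    for p in cv2.boxPoints(rc):print(p.round(1),cast(f,*p,z).round(4))
print(hsv[224,372],hsv[240,150],hsv[238,300])
E
```

```text
(341, 800, 3) 0.7187780772686433
tray 2820 ((341.529296875, 236.36343383789062), (55.96273422241211, 71.03334045410156), 68.4046859741211)
[298.2 223.4] [ 0.5269 -0.1494]
[364.3 197.3] [ 0.5875 -0.3021]
[384.9 249.3] [ 0.468  -0.3433]
[318.8 275.5] [ 0.4101 -0.194 ]
holder 1881 ((141.9099884033203, 214.54161071777344), (73.51248168945312, 94.01040649414062), 76.50426483154297)
[ 87.6 189.8] [0.605  0.3381]
[179.  167.8] [0.6569 0.1277]
[196.2 239.3] [0.4899 0.081 ]
[104.8 261.3] [0.441  0.2845]
[ 12 166 106] [ 35  81 136] [ 73  12 143]
```

View pics/crop.png

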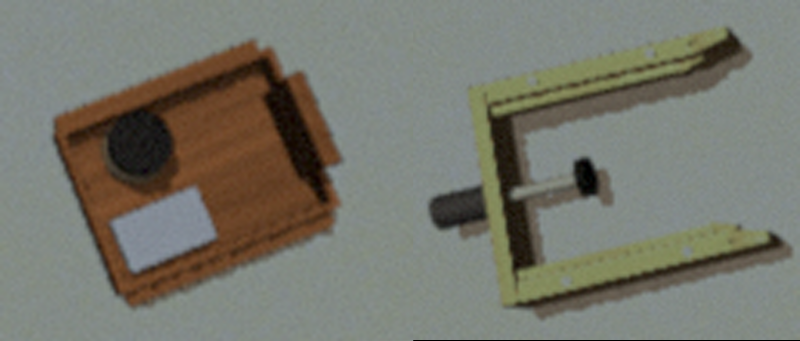

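```bash
cat > m.py <<'E'
from h import *
f=r.grab_frame("top");im=f["color"];hsv=cv2.cvtColor(im,cv2.COLOR_BGR2HSV)
def edge(m,lo,hi,side,z):
    """boundary pts of mask: side t/b scan columns lo..hi, l/r scan rows; cast to z, huber line"""
    P=[]
    for i in range(lo,hi):
        s=np.flatnonzero(m[:,i] if side in"tb" else m[i])
        if len(s): 
            e=s[0]-.5 if side in"tl" else s[-1]+.5
            P.append(cast(f,*((i,e) if side in"tb" else (e,i)),z))
    P=np.array(P,np.float32);l=cv2.fitLine(P,cv2.DIST_HUBER,0,.001,.001).ravel();n=np.array([-l[1],l[0]])
    return l[2:],l[:2],np.abs((P-l[2:])@n).mean()*1e3
def box(m,x0,y0,x1,y1):
    k=np.zeros_like(m);k[y0:y1,x0:x1]=m[y0:y1,x0:x1];return k
ang=lambda d:np.degrees(np.arctan2(d[1],d[0]))%180
def inter(a,b):
    t=np.linalg.solve(np.c_[a[1],-b[1]],b[0]-a[0]);return a[0]+t[0]*a[1]
E
python3 - <<'E'
from m import *
tr=box(cv2.inRange(hsv,(3,110,20),(18,255,255)),285,190,400,285)
ho=box(cv2.inRange(hsv,(20,70,60),(38,255,255)),75,160,200,270)
T=edge(tr,308,350,"t",.02);B=edge(tr,325,372,"b",.02);L=edge(tr,226,265,"l",.0)
print("tray far",ang(T[1]),T[2],"near",ang(B[1]),B[2],"lead",ang(L[1]),L[2])
c=inter(T,L),inter(B,L);print("lead corners",c,np.linalg.norm(c[0]-c[1]))
HT=edge(ho,100,165,"t",.045);HB=edge(ho,112,180,"b",.045);HL=edge(ho,195,250,"l",.045)
print("hold far",ang(HT[1]),HT[2],"near",ang(HB[1]),HB[2],"back",ang(HL[1]),HL[2])
c=inter(HT,HL),inter(HB,HL);print("back corners",c,np.linalg.norm(c[0]-c[1]))
# tips: furthest along out direction at z .045
n=np.array(HT[1]);n=n*np.sign(-n[1])
P=np.array([(*cast(f,u,v,.045),u,v) for v,u in np.argwhere(ho>0)])
mid=(c[0]+c[1])/2
q=np.array([-n[1],n[0]])
for s in(1,-1):
    S=P[s*((P[:,:2]-mid)@q)>0.03];d=(S[:,:2]-mid)@n;i=np.argsort(d)[-4:];print("tip",d[i].round(4),((S[i,:2]-mid)@q).round(4),S[i,2:].tolist())
# handle top, stop disc
print("handle",cast(f,372.9,222.8,.082))
bl=box(cv2.inRange(hsv,(0,0,0),(180,255,40)),122,205,140,228);M=cv2.moments(bl,True);u,v=M["m10"]/M["m00"],M["m01"]/M["m00"];print("disc",M["m00"],u,v,cast(f,u,v,.024))
E
```

```text
tray far 111.35589 0.5383731 near 111.23034 0.52516836 lead 21.221819 0.60666585
lead corners (array([ 0.52980417, -0.15132523], dtype=float32), array([ 0.410832  , -0.19752361], dtype=float32)) 0.12762707
hold far 103.38399 1.5365729 near 103.91199 0.83368874 back 13.669827 0.8780621
back corners (array([0.60836   , 0.32707614], dtype=float32), array([0.44525346, 0.28740603], dtype=float32)) 0.16786142
tip [0.196  0.1965 0.1969 0.2006] [0.0768 0.0791 0.0815 0.0633] [[176.0, 172.0], [176.0, 171.0], [176.0, 170.0], [179.0, 177.0]]
tip [0.1971 0.1976 0.1989 0.1993] [-0.0771 -0.0749 -0.0798 -0.0776] [[189.0, 236.0], [189.0, 235.0], [190.0, 237.0], [190.0, 236.0]]
handle [ 0.52179714 -0.30850929]
disc 60.0 130.61666666666667 217.08333333333334 [0.54405363 0.24155568]
```

```bash
cat > go.py <<'E'
from h import *
def tgt(head,s=1):
    y=s*np.array([np.cos(np.radians(head)),np.sin(np.radians(head)),0]);x=np.array([0,0,-1.]);return R.from_matrix(np.c_[x,y,np.cross(x,y)])
def rep(pts,head,s):
    o=r.get_obs();C=R.from_rotvec(o["orientation"]);p=np.array(o["tcp_pos"])
    print("t",o["clock"],"tcp",p.round(4),"axes",C.as_matrix().round(4).tolist(),"F",np.round(o["contact_force"],1),"M",np.round(o["moment"],2),"w",round(o["grip_width"],4),"j",np.round(o["joints"],2))
    G=tgt(head,s);print("turn(tool, rad)",(C.inv()*G).as_rotvec().round(4), "units",((C.inv()*G).as_rotvec()/.12).round(3))
    for q in pts:
        d=np.array(q)-p;print(q,"shift now-axes",C.inv().apply(d).round(4),"goal-axes",G.inv().apply(d).round(4));p=np.array(q)
E
python3 - <<'E'
from go import *
for s in(1,-1):rep([(.5,.2,.248),(.522,-.3086,.2)],111.3,s)
E
```

```text
t 0.2 tcp [0.2274 0.6352 0.2477] axes [[-0.0003, 0.3371, 0.9415], [-0.0011, 0.9415, -0.3371], [-1.0, -0.0011, 0.0001]] F [-0.3  0.3 -0.2] M [-0.04 -0.02 -0.01] w 0.0856 j [-1.34  0.48  0.02  1.56 -0.01  1.11 -0.08]
turn(tool, rad) [-7.156e-01 -3.000e-04  1.100e-03] units [-5.963e+00 -3.000e-03  9.000e-03]
(0.5, 0.2, 0.248) shift now-axes [ 1.000e-04 -3.178e-01  4.033e-01] goal-axes [-3.000e-04 -5.045e-01  9.590e-02]
(0.522, -0.3086, 0.2) shift now-axes [ 0.0485 -0.4714  0.1921] goal-axes [ 0.048  -0.4818 -0.1643]
t 0.2 tcp [0.2274 0.6352 0.2477] axes [[-0.0003, 0.3371, 0.9415], [-0.0011, 0.9415, -0.3371], [-1.0, -0.0011, 0.0001]] F [-0.3  0.3 -0.2] M [-0.04 -0.02 -0.01] w 0.0856 j [-1.34  0.48  0.02  1.56 -0.01  1.11 -0.08]
turn(tool, rad) [2.426e+00 1.400e-03 4.000e-04] units [2.0217e+01 1.2000e-02 3.0000e-03]
(0.5, 0.2, 0.248) shift now-axes [ 1.000e-04 -3.178e-01  4.033e-01] goal-axes [-3.000e-04  5.045e-01 -9.590e-02]
(0.522, -0.3086, 0.2) shift now-axes [ 0.0485 -0.4714  0.1921] goal-axes [0.048  0.4818 0.1643]
```

Call:
apply_moves:
  increments: "60 0 -0.02 0.025 0 0 0;60 0 -0.02 0.025 0 0 0;60 0 -0.02 0.025 0 0 0;60 0 -0.02 0.025 0 0 0;60 0 -0.02 0.025 0 0 0;60 0 -0.02 0.025 0 0 0;60 0 -0.02 0.025 0 0 0;60 0 -0.02 0.025 0 0 0"
  squeeze: 80

```text
clock: 1.0
tcp_pos: [0.3624, 0.4162, 0.2483]
orientation: [0.27, 1.554, -0.27]
contact_force: [0.4, -0.2, -0.2]
grip_width: 0.0601
```

Call:
apply_moves:
  increments: "50 0 -0.02 0.025 0 0 0;50 0 -0.02 0.025 0 0 0;50 0 -0.02 0.025 0 0 0;50 0 -0.02 0.025 0 0 0;50 0 -0.02 0.025 0 0 0;50 0 -0.02 0.025 0 0 0;50 0 -0.02 0.025 0 0 0;50 0 -0.02 0.025 0 0 0"

```text
clock: 1.8
tcp_pos: [0.4967, 0.1982, 0.2483]
orientation: [0.27, 1.554, -0.27]
contact_force: [-0.3, 0.9, -0.6]
grip_width: 0.0501
```

Call:
apply_moves:
  increments: "50 0 -0.035 0.014 0 0 0;50 0 -0.035 0.014 0 0 0;50 0 -0.035 0.014 0 0 0;50 0 -0.035 0.014 0 0 0;50 0 -0.035 0.014 0 0 0;50 0 -0.035 0.014 0 0 0;50 0 -0.035 0.014 0 0 0;50 0 -0.035 0.014 0 0 0"

```text
clock: 2.6
tcp_pos: [0.5071, -0.1034, 0.2484]
orientation: [0.27, 1.554, -0.27]
contact_force: [0.3, 0.3, 0.4]
grip_width: 0.05
```

Call:
apply_moves:
  increments: "50 0 0 0 -1 0 0;50 0 0 0 -1 0 0;50 0 0 0 -1 0 0;50 0 0 0 -1 0 0;50 0 0 0 -1 0 0;50 0 0 0 -0.96 0 0;50 0 0 0 0 0 0;50 0 0 0 0 0 0"

```text
clock: 3.4
tcp_pos: [0.5072, -0.102, 0.2482]
orientation: [-0.289, 1.552, 0.289]
contact_force: [-0.1, -0.2, -0.4]
grip_width: 0.0498
```

Run:
```python
from go import *
rep([(.522,-.3086,.12),(.522,-.3086,.06)],111.3,1)
```

```text
t 3.4 tcp [ 0.5072 -0.102   0.2482] axes [[-0.0001, -0.36, 0.933], [0.0001, 0.933, 0.36], [-1.0, 0.0001, -0.0001]] F [-0.1 -0.2 -0.4] M [0.01 0.03 0.02] w 0.0498 j [-0.18  0.22  0.3   1.95 -0.08  0.99  2.09]
turn(tool, rad) [-0.0035 -0.0001 -0.0001] units [-0.029 -0.001 -0.001]
(0.522, -0.3086, 0.12) shift now-axes [ 0.1282 -0.1981 -0.0605] goal-axes [ 0.1282 -0.1978 -0.0613]
(0.522, -0.3086, 0.06) shift now-axes [ 0.06 -0.    0.  ] goal-axes [0.06 0.   0.  ]
```

Call:
apply_moves:
  increments: "50 0 -0.0283 -0.0088 -0.03 0 0;50 0 -0.0283 -0.0088 0 0 0;50 0 -0.0283 -0.0088 0 0 0;50 0 -0.0283 -0.0088 0 0 0;50 0 -0.0283 -0.0088 0 0 0;50 0 -0.0283 -0.0088 0 0 0;50 0 -0.0283 -0.0088 0 0 0;50 0 0 0 0 0 0"

```text
clock: 4.2
tcp_pos: [0.5213, -0.3136, 0.2484]
orientation: [-0.29, 1.552, 0.285]
contact_force: [-0.4, -0.0, 1.1]
grip_width: 0.0502
```

Call:
apply_moves:
  increments: "50 0.025 0 0 0 0 0;50 0.025 0 0 0 0 0;50 0.025 0 0 0 0 0;50 0.025 0 0 0 0 0;50 0.025 0 0 0 0 0;50 0 0 0 0 0 0;50 0 0 0 0 0 0;50 0 0 0 0 0 0"

```text
clock: 5.0
tcp_pos: [0.5233, -0.3091, 0.1248]
orientation: [-0.295, 1.549, 0.293]
contact_force: [0.7, 0.6, -1.2]
grip_width: 0.0504
```

Run:
```python
from go import *
rep([(.522,-.3086,.06)],111.3,1)
a=r.grab_frame("top")["color"];b=r.grab_frame("side")["color"]
cv2.imwrite("pics/g1.png",np.hstack([cv2.resize(x,(400,400),interpolation=cv2.INTER_CUBIC) for x in(a[160:300,270:410],b[150:310,220:380])]))
```

```text
t 5.0 tcp [ 0.5233 -0.3091  0.1248] axes [[0.0021, -0.3658, 0.9307], [-0.0009, 0.9307, 0.3658], [-1.0, -0.0016, 0.0016]] F [ 0.7  0.6 -1.2] M [ 0.02  0.07 -0.02] w 0.0504 j [ 0.18  0.52  0.34  1.85 -0.23  0.81  2.58]
turn(tool, rad) [0.0027 0.0016 0.0016] units [0.023 0.013 0.013]
(0.522, -0.3086, 0.06) shift now-axes [ 0.0648  0.0011 -0.0012] goal-axes [ 0.0648  0.001  -0.0011]
```

View pics/g1.png

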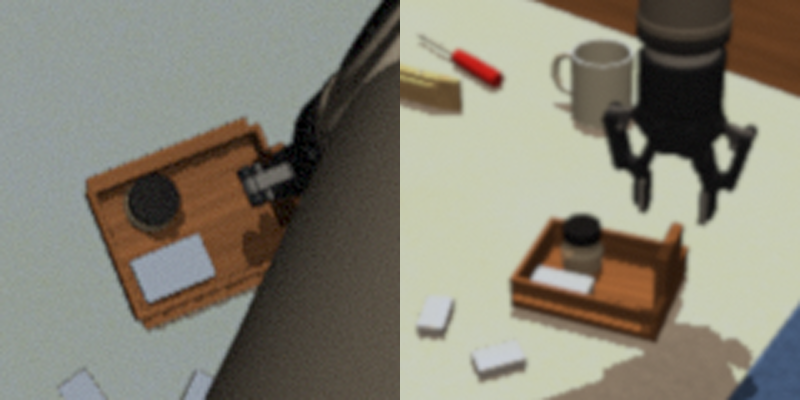

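The fingers straddle the handle tab (side crop at (672,255)), and nothing is in the way. I'll go down and grip.

Call:
apply_moves:
  increments: "50 0.013 0 0 0 0 0;50 0.013 0 0 0 0 0;50 0.013 0 0 0 0 0;50 0.013 0 0 0 0 0;50 0.012 0.001 -0.001 0 0 0;50 0 0 0 0 0 0;50 0 0 0 0 0 0;50 0 0 0 0 0 0"

```text
clock: 5.9
tcp_pos: [0.5215, -0.3086, 0.0597]
orientation: [-0.295, 1.55, 0.294]
contact_force: [0.2, 0.3, -0.1]
grip_width: 0.0504
```

Call:
apply_moves:
  increments: "30 0 0 0 0 0 0;20 0 0 0 0 0 0;15 0 0 0 0 0 0;8 0 0 0 0 0 0;0 0 0 0 0 0 0;0 0 0 0 0 0 0;0 0 0 0 0 0 0;0 0 0 0 0 0 0"

```text
clock: 6.7
tcp_pos: [0.5213, -0.308, 0.0597]
orientation: [-0.294, 1.55, 0.295]
contact_force: [-0.8, 1.8, 5.6]
grip_width: 0.0111
```

Run:
```python
from go import *
rep([(.522,-.3086,.06)],103.7,1)
h=np.array([np.cos(np.radians(103.7)),np.sin(np.radians(103.7))]);m=np.array([.5736,.1148])
for a in(-.20,-.08,-.04,.006):print(a,m+a*h)
```

```text
t 6.7 tcp [ 0.5213 -0.308   0.0597] axes [[0.0003, -0.3664, 0.9305], [0.0004, 0.9305, 0.3664], [-1.0, 0.0003, 0.0004]] F [-0.8  1.8  5.6] M [ 0.33  0.22 -0.08] w 0.0111 j [ 0.21  0.61  0.3   1.88 -0.27  0.69  2.61]
turn(tool, rad) [ 0.136   0.0004 -0.0003] units [ 1.134  0.003 -0.002]
(0.522, -0.3086, 0.06) shift now-axes [-0.0003 -0.0008  0.0004] goal-axes [-0.0003 -0.0007  0.0005]
-0.2 [ 0.62096763 -0.07950982]
-0.08 [0.59254705 0.03707607]
-0.04 [0.58307353 0.07593804]
0.006 [0.57217897 0.12062929]
```

Call:
apply_moves:
  increments: "0 0 0.002 0.002 0 0 0;0 0 0.004 0.004 0 0 0;0 0 0.006 0.006 0 0 0;0 0 0.008 0.008 0 0 0;0 0 0.01 0.01 0 0 0;0 0 0.01 0.01 0 0 0;0 0 0.01 0.01 0 0 0;0 0 0.01 0.01 0 0 0"

```text
clock: 7.5
tcp_pos: [0.5551, -0.2316, 0.0597]
orientation: [-0.295, 1.551, 0.292]
contact_force: [-1.9, -4.8, 5.1]
grip_width: 0.011
```

Call:
apply_moves:
  increments: "0 0 0.01 0.01 0 0 0;0 0 0.01 0.01 0 0 0;0 0 0.01 0.01 0 0 0;0 0 0.01 0.01 0 0 0;0 0 0.01 0.01 0 0 0;0 0 0.01 0.01 0 0 0;0 0 0.01 0.01 0 0 0;0 0 0.01 0.01 0 0 0"

```text
clock: 8.3
tcp_pos: [0.6002, -0.1281, 0.0597]
orientation: [-0.295, 1.551, 0.292]
contact_force: [-2.0, -4.7, 5.0]
grip_width: 0.0109
```

Call:
apply_moves:
  increments: "0 0 0.01 0.01 0 0 0;0 0 0.01 0.01 0 0 0;0 0 0.01 0.01 0.1 0 0;0 0 0.004 0.004 0.23 0 0;0 0 0.002 0.002 0.3 0 0;0 0 0 0 0.3 0 0;0 0 0 0 0.2 0 0;0 0 0 0 0 0 0"

```text
clock: 9.1
tcp_pos: [0.6209, -0.0794, 0.0598]
orientation: [-0.188, 1.562, 0.188]
contact_force: [-2.1, -0.3, 5.9]
grip_width: 0.0107
```

Run:
```python
from go import *
rep([(.621,-.0795,.0597),(.5925,.0371,.0597)],103.7,1)
f=r.grab_frame("top");a=f["color"];b=r.grab_frame("side")["color"]
cv2.imwrite("pics/g2.png",np.hstack([cv2.resize(x,(400,400),interpolation=cv2.INTER_CUBIC) for x in(a[120:300,130:310],b[130:290,190:350])]))
cv2.imwrite("pics/top2.png",a)
```

```text
t 9.1 tcp [ 0.6209 -0.0794  0.0598] axes [[0.0003, -0.2372, 0.9715], [0.0003, 0.9715, 0.2372], [-1.0, 0.0003, 0.0004]] F [-2.1 -0.3  5.9] M [-0.07  0.38  0.07] w 0.0107 j [-0.22  0.65  0.35  1.83 -0.32  0.72  2.11]
turn(tool, rad) [ 0.0004  0.0004 -0.0003] units [ 0.003  0.003 -0.002]
(0.621, -0.0795, 0.0597) shift now-axes [ 0.0001 -0.0001  0.0001] goal-axes [ 0.0001 -0.0001  0.0001]
(0.5925, 0.0371, 0.0597) shift now-axes [ 0.    0.12 -0.  ] goal-axes [ 0.0e+00  1.2e-01 -1.0e-04]
```

View pics/g2.png

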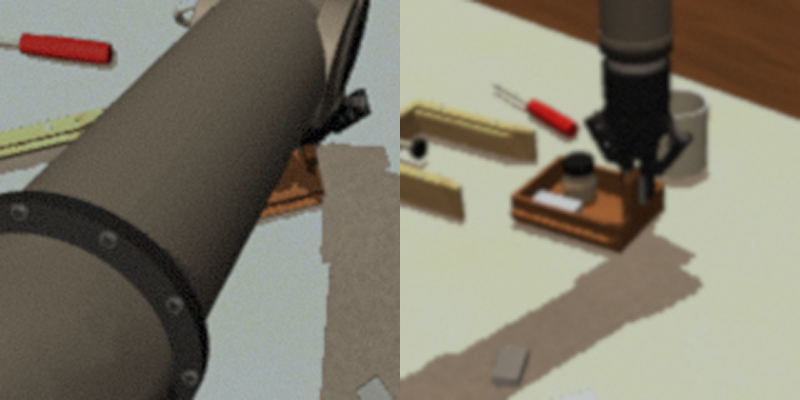

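The side view shows the tray level with its load upright and lined up with the mouth; the arm hides it from the top camera. I'll slide it in and watch the forces.

Call:
apply_moves:
  increments: "0 0 0.003 0 0 0 0;0 0 0.006 0 0 0 0;0 0 0.009 0 0 0 0;0 0 0.009 0 0 0 0;0 0 0.009 0 0 0 0;0 0 0.009 0 0 0 0;0 0 0.009 0 0 0 0;0 0 0.006 0 0 0 0"

```text
clock: 10.0
tcp_pos: [0.6069, -0.0218, 0.0597]
orientation: [-0.189, 1.561, 0.187]
contact_force: [1.8, -5.2, 4.5]
grip_width: 0.011
```

Call:
apply_moves:
  increments: "0 0 0.005 0 0 0 0;0 0 0.005 0 0 0 0;0 0 0.005 0 0 0 0;0 0 0.005 0 0 0 0;0 0 0.005 0 0 0 0;0 0 0.005 0 0 0 0;0 0 0 0 0 0 0;0 0 0 0 0 0 0"

```text
clock: 10.8
tcp_pos: [0.5997, 0.0078, 0.0597]
orientation: [-0.188, 1.562, 0.188]
contact_force: [0.0, -2.5, 6.7]
grip_width: 0.011
```

Run:
```python
from go import *
rep([(.5925,.0371,.0597),(.583,.076,.0597)],103.7,1)
f=r.grab_frame("top");a=f["color"];b=r.grab_frame("side")["color"]
cv2.imwrite("pics/g3.png",np.hstack([cv2.resize(x,(400,400),interpolation=cv2.INTER_CUBIC) for x in(a[140:280,70:210],b[140:260,150:270])]))
```

```text
t 10.8 tcp [0.5997 0.0078 0.0597] axes [[0.0011, -0.2373, 0.9714], [0.0001, 0.9714, 0.2373], [-1.0, -0.0002, 0.001]] F [ 0.  -2.5  6.7] M [-0.7  -0.07  0.01] w 0.011 j [-0.38  0.61  0.35  1.9  -0.32  0.68  1.97]
turn(tool, rad) [0.0005 0.001  0.0002] units [0.004 0.009 0.001]
(0.5925, 0.0371, 0.0597) shift now-axes [0.     0.0302 0.    ] goal-axes [ 0.      0.0302 -0.    ]
(0.583, 0.076, 0.0597) shift now-axes [-0.    0.04  0.  ] goal-axes [ 0.    0.04 -0.  ]
```

View pics/g3.png

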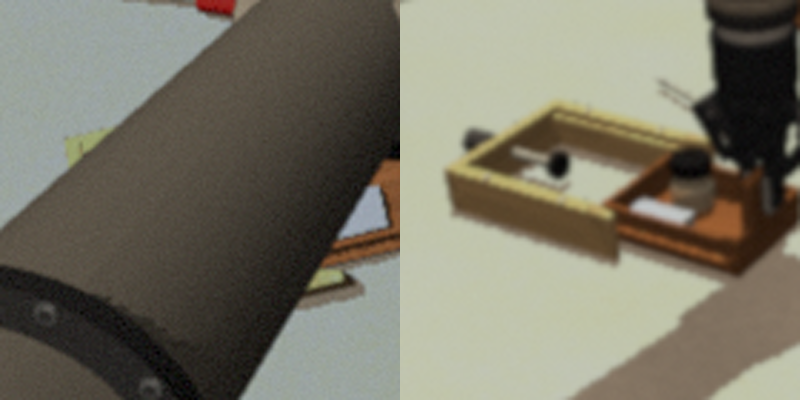

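The leading end is between the cheeks (side crop (640,180)), centred, with low forces.

Call:
apply_moves:
  increments: "0 0 0.005 0 0 0 0;0 0 0.005 0 0 0 0;0 0 0.005 0 0 0 0;0 0 0.005 0 0 0 0;0 0 0.005 0 0 0 0;0 0 0.005 0 0 0 0;0 0 0 0 0 0 0;0 0 0 0 0 0 0"

```text
clock: 11.7
tcp_pos: [0.5925, 0.0369, 0.0597]
orientation: [-0.188, 1.562, 0.188]
contact_force: [0.9, -2.9, 5.9]
grip_width: 0.0113
```

Call:
apply_moves:
  increments: "0 0 0.006 0 0 0 0;0 0 0.007 0 0 0 0;0 0 0.007 0 0 0 0;0 0 0.007 0 0 0 0;0 0 0.007 0 0 0 0;0 0 0.006 0 0 0 0;0 0 0 0 0 0 0;0 0 0 0 0 0 0"

```text
clock: 12.5
tcp_pos: [0.5829, 0.076, 0.0597]
orientation: [-0.188, 1.562, 0.188]
contact_force: [0.2, -2.1, 6.5]
grip_width: 0.0111
```

Run:
```python
from go import *
rep([(.583,.076,.0597),(.5722,.1206,.0597)],103.7,1)
f=r.grab_frame("top");a=f["color"];b=r.grab_frame("side")["color"]
cv2.imwrite("pics/g4.png",cv2.resize(b[150:240,155:275],(800,600),interpolation=cv2.INTER_CUBIC))
```

```text
t 12.5 tcp [0.5829 0.076  0.0597] axes [[0.0009, -0.2375, 0.9714], [0.0003, 0.9714, 0.2375], [-1.0, 0.0001, 0.001]] F [ 0.2 -2.1  6.5] M [-0.66 -0.08 -0.01] w 0.0111 j [-0.5   0.6   0.35  1.93 -0.32  0.67  1.86]
turn(tool, rad) [ 0.0007  0.001  -0.0001] units [ 0.006  0.008 -0.001]
(0.583, 0.076, 0.0597) shift now-axes [ 0.     -0.      0.0001] goal-axes [ 0.     -0.      0.0001]
(0.5722, 0.1206, 0.0597) shift now-axes [0.     0.0459 0.0001] goal-axes [0.     0.0459 0.0001]
```

View pics/g4.png

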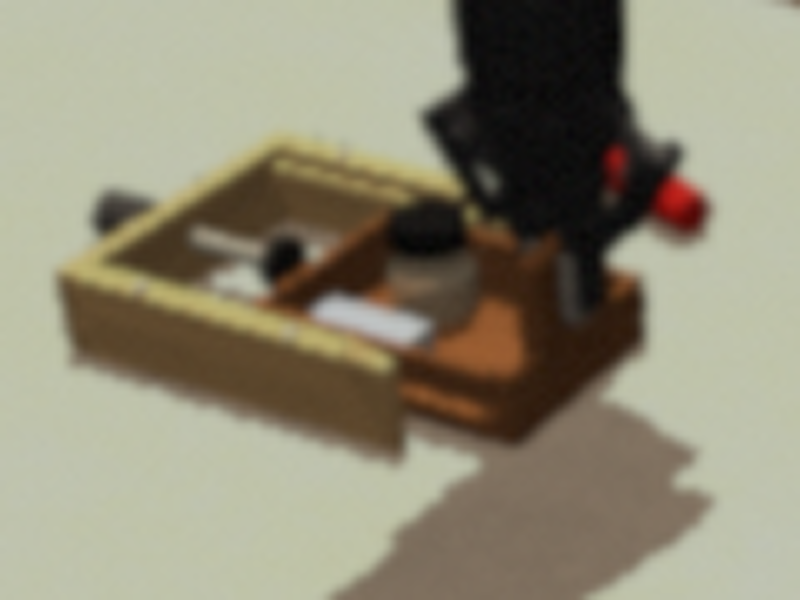

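Call:
apply_moves:
  increments: "0 0 0.003 0 0 0 0;0 0 0.003 0 0 0 0;0 0 0.003 0 0 0 0;0 0 0.003 0 0 0 0;0 0 0.002 0 0 0 0;0 0 0.002 0 0 0 0;0 0 0.001 0 0 0 0;0 0 0.001 0 0 0 0"

```text
clock: 13.4
tcp_pos: [0.5789, 0.092, 0.0597]
orientation: [-0.188, 1.561, 0.186]
contact_force: [1.6, -5.8, 6.3]
grip_width: 0.0111
```

Call:
apply_moves:
  increments: "0 0 0.001 0 0 0 0;0 0 0.001 0 0 0 0;0 0 0.001 0 0 0 0;0 0 0.001 0 0 0 0;0 0 0.001 0 0 0 0;0 0 0.001 0 0 0 0;0 0 0.001 0 0 0 0;0 0 0.001 0 0 0 0"

```text
clock: 14.2
tcp_pos: [0.5771, 0.0992, 0.0597]
orientation: [-0.188, 1.561, 0.185]
contact_force: [1.5, -7.4, 6.5]
grip_width: 0.0114
```

Call:
apply_moves:
  increments: "0 0 0.001 0 0 0 0;0 0 0.001 0 0 0 0;0 0 0.001 0 0 0 0;0 0 0.001 0 0 0 0;0 0 0.001 0 0 0 0;0 0 0.001 0 0 0 0;0 0 0.001 0 0 0 0;0 0 0.001 0 0 0 0"

```text
clock: 15.0
tcp_pos: [0.5754, 0.1055, 0.0597]
orientation: [-0.188, 1.561, 0.183]
contact_force: [2.8, -11.1, 5.7]
grip_width: 0.0113
```

Call:
apply_moves:
  increments: "0 0 0.001 0 0 0 0;0 0 0.001 0 0 0 0;0 0 0.001 0 0 0 0;0 0 0.001 0 0 0 0;0 0 0.001 0 0 0 0;0 0 0.001 0 0 0 0;0 0 0.001 0 0 0 0;0 0 0.001 0 0 0 0"

```text
clock: 15.8
tcp_pos: [0.5738, 0.1117, 0.0598]
orientation: [-0.189, 1.561, 0.181]
contact_force: [2.9, -15.0, 5.4]
grip_width: 0.0108
```

Call:
apply_moves:
  increments: "0 0 0.001 0 0 0 0;0 0 0.001 0 0 0 0;0 0 0.001 0 0 0 0;0 0 0.001 0 0 0 0;0 0 0.001 0 0 0 0;0 0 0.001 0 0 0 0;0 0 0 0 0 0 0;0 0 0 0 0 0 0"

```text
clock: 16.6
tcp_pos: [0.5726, 0.1163, 0.0599]
orientation: [-0.189, 1.561, 0.18]
contact_force: [4.3, -15.3, 7.3]
grip_width: 0.0111
```

Run:
```python
from go import *
rep([(.5722,.1206,.0597)],103.7,1)
f=r.grab_frame("top");a=f["color"];F=r.grab_frame("side");b=F["color"];cv2.imwrite("pics/side5.png",b)
h=np.array([np.cos(np.radians(103.7)),np.sin(np.radians(103.7))]);m=np.array([.5736,.1148]);q=np.array([-h[1],h[0]])
for y in(.068,-.068,.084,-.084):
  print(y,np.round(proj(F,[*(m+y*q),.045]),1),np.round(proj(F,[*(m+y*q),0]),1))
cv2.imwrite("pics/g5.png",cv2.resize(b[150:240,155:275],(800,600),interpolation=cv2.INTER_CUBIC))
```

```text
t 16.6 tcp [0.5726 0.1163 0.0599] axes [[0.0026, -0.2326, 0.9726], [-0.0055, 0.9726, 0.2326], [-1.0, -0.0059, 0.0012]] F [  4.3 -15.3   7.3] M [-2.83 -0.61  0.12] w 0.0111 j [-0.58  0.6   0.36  1.93 -0.32  0.66  1.78]
turn(tool, rad) [-0.0044  0.0012  0.0059] units [-0.037  0.01   0.049]
(0.5722, 0.1206, 0.0597) shift now-axes [0.0001 0.0042 0.0006] goal-axes [0.0002 0.0042 0.0006]
0.068 [214.9 203.2] [216.5 215.8]
-0.068 [240.4 183.9] [241.4 195.9]
0.084 [211.6 205.7] [213.3 218.4]
-0.084 [243.2 181.8] [244.1 193.8]
```

View pics/g5.png

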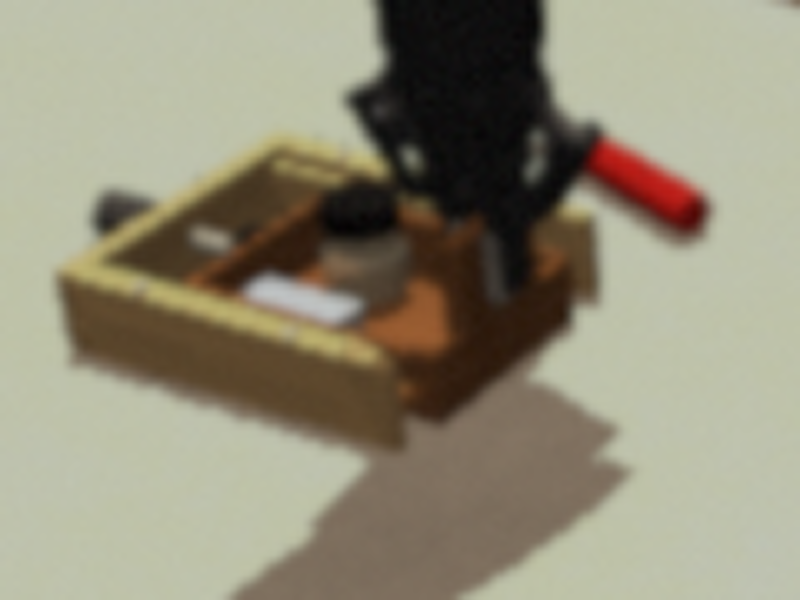

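Side view: the load is upright, and the tray front is nearly flush, a few mm out at most. The force balance (spring plus about 6 N of sliding friction) and the TCP position both put the front about 4 mm outside. One more small push, then I'll compare edges within the same view.

Call:
apply_moves:
  increments: "0 0 0.001 0 0 0 0;0 0 0.001 0 0 0 0;0 0 0.001 0 0 0 0;0 0 0.001 0 0 0 0;0 0 0.0005 0 0 0 0;0 0 0 0 0 0 0;0 0 0 0 0 0 0;0 0 0 0 0 0 0"

```text
clock: 17.5
tcp_pos: [0.5718, 0.1196, 0.06]
orientation: [-0.189, 1.561, 0.178]
contact_force: [3.7, -19.1, 7.9]
grip_width: 0.0109
```

Run:
```python
from go import *
rep([(.5722,.1206,.0597)],103.7,1)
F=r.grab_frame("side")
b=np.mean([r.grab_frame("side")["color"].astype(float) for _ in range(6)],0).astype(np.uint8)
h=np.array([np.cos(np.radians(103.7)),np.sin(np.radians(103.7))]);m=np.array([.5736,.1148]);q=np.array([-h[1],h[0]])
c=cv2.resize(b[170:230,200:260],(600,600),interpolation=cv2.INTER_CUBIC);cv2.imwrite("pics/g6.png",c)
# iso-lines of a on table, in crop px
for a in(-.01,-.005,0,.005):
  print(a,[np.round((np.array(proj(F,[*(m+a*h+y*q),0]))-[200,170]+.5)*10-.5).tolist() for y in(.084,.055,-.055,-.084)])
```

```text
t 17.5 tcp [0.5718 0.1196 0.06  ] axes [[0.0029, -0.2318, 0.9728], [-0.0065, 0.9727, 0.2318], [-1.0, -0.007, 0.0013]] F [  3.7 -19.1   7.9] M [-3.35 -0.62  0.15] w 0.0109 j [-0.59  0.6   0.36  1.94 -0.32  0.66  1.77]
turn(tool, rad) [-0.0052  0.0013  0.007 ] units [-0.043  0.011  0.058]
(0.5722, 0.1206, 0.0597) shift now-axes [0.0003 0.0009 0.0006] goal-axes [0.0003 0.0009 0.0006]
-0.01 [[164.0, 497.0], [221.0, 450.0], [422.0, 289.0], [471.0, 249.0]]
-0.005 [[150.0, 492.0], [208.0, 446.0], [409.0, 285.0], [458.0, 246.0]]
0 [[137.0, 488.0], [195.0, 442.0], [396.0, 281.0], [445.0, 242.0]]
0.005 [[124.0, 484.0], [182.0, 438.0], [384.0, 278.0], [433.0, 239.0]]
```

View pics/g6.png

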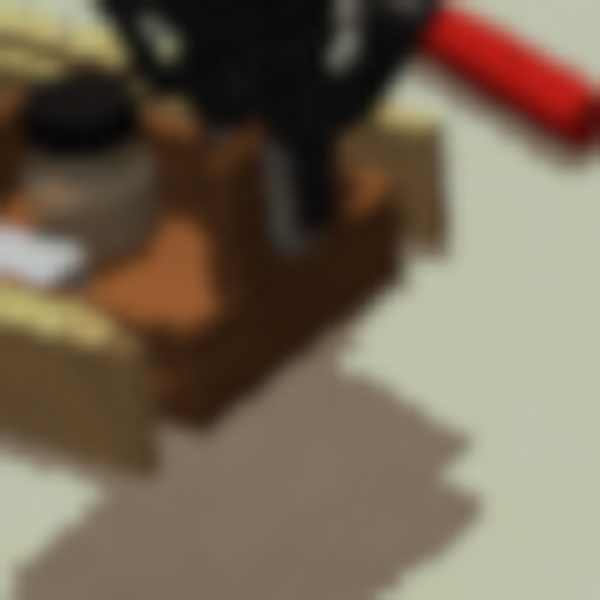

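In this view the tray's front bottom edge runs (205,430)–(402,282) and the cheek corners are at (155,476) and (445,250). That puts the front about 1 mm inside flush, while the TCP puts it about 1 mm outside. I'll check that it holds steady.

Call:
apply_moves:
  increments: "0 0 0 0 0 0 0;0 0 0 0 0 0 0;0 0 0 0 0 0 0;0 0 0 0 0 0 0;0 0 0 0 0 0 0;0 0 0 0 0 0 0;0 0 0 0 0 0 0;0 0 0 0 0 0 0"

```text
clock: 18.65
tcp_pos: [0.5718, 0.1196, 0.06]
orientation: [-0.189, 1.561, 0.178]
contact_force: [4.6, -19.1, 7.5]
grip_width: 0.0112
```

Run:
```python
from go import *
rep([],103.7,1); r.hand_in(); rep([],103.7,1)
```

```text
t 18.65 tcp [0.5718 0.1196 0.06  ] axes [[0.003, -0.2319, 0.9727], [-0.0065, 0.9727, 0.2319], [-1.0, -0.007, 0.0014]] F [  4.6 -19.1   7.5] M [-3.3  -0.6   0.21] w 0.0112 j [-0.59  0.6   0.36  1.94 -0.32  0.66  1.77]
turn(tool, rad) [-0.0051  0.0014  0.007 ] units [-0.043  0.012  0.058]
the job is handed in; nothing more can be done
the job is handed in; nothing more can be done
```

The tray is in the holder, about flush with its front edges and pressing the sprung stop. I handed the job in at 18.65 s with the gripper still holding the handle; no verdict was reported. I gripped the handle tab, slid the tray over the table to line it up, then pushed it in under the lips and onto the stop.

**Flush:** my two last checks disagree by about 2 mm. The TCP position puts the front about 1 mm outside flush. The side view puts it about 1 mm inside. Both are within the 5 mm allowed.

**Force on the stop:** the wrist felt a steady 19 to 20 N along the slide. Taking off 4–6 N of sliding friction leaves about 14 N, which matches the spring at flush. I did not measure the contact force on the stop directly.

**Steadiness:** the TCP did not move over the last 0.8 s and more, and the tool was within about 0.01 rad of straight and level.

**Load and other things:** the side view showed the jar and tin upright. The path stayed clear of the screwdriver, mug and book. I did not re-measure those three at the end, because the arm hid part of the top view.

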